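# Turn a washed reptile hide round under the disinfecting lamp

## Robot

A 7-joint arm with a two-finger parallel gripper is mounted at the origin on the work surface. World frame = base frame: x ahead of the robot, y to its left, z up, the work surface at z = 0. Lengths are in m, angles in degrees, forces in N, time in s.
With the tool pointing down it reaches from about 0.425 to 0.875 m from the base axis. Payload 4.7 kg.
Tool frame: the origin (TCP) lies between the finger pads; the fingertips stand 17 mm ahead of it and the grasp point (between the pads) lies 2 mm behind it; z points along the fingers, y is the line along which they close (so a half turn about z gives the same grasp; the last joint's range is limited). The gripper opens to 85 mm and grips with 20 to 120 N. Pads are 22 mm wide; open, the fingers measure 114 mm over their backs; the gripper's body (76 mm by 85 mm) begins 54 mm behind the grasp point. The pads swing forward as they close: fully open they stand 13 mm farther back than shut.
Start: joints at [-74.307, 18.392, -4.016, 83.108, 1.295, 78.541, -3.26], TCP at [0.167, 0.628, 0.248] pointing down, gripper open.
Joint ranges: [-163.93, 163.93], [-17.29, 119.83], [-79.2, 71.16], [3.27, 140.29], [-89.18, 269.18], [5.43, 117.66], [-154.24, 154.24]. Speed limits (degrees/s): [147.25, 147.25, 180, 180, 180, 180, 180].

## Interface

Orientations are given as a 3x3 rotation matrix whose columns are the frame's x, y, z axes.
In Python, from station import robot gives the robot as it stands. Calls block until the motion is done:
- robot.move_ptp(position, orientation): joint-space move of the TCP to a pose.
- robot.servo_line(position, frame=None, vel=0.15, threshold=None): straight line of the TCP; frame=None keeps the orientation; vel is the mean speed in m/s. With threshold (N) it stops when the force on the tool has changed by that much, and returns True; else False.
- robot.move_joints(angles): joint-space move.
- robot.gripper_to(opening, grip_force=None): opening from 0.0 (shut) to 1.0 (fully open); grip_force is the grip in N (None keeps the last); returns when the fingers have stopped.
- robot.dwell(seconds).
- robot.solve_ik(position, orientation): joint angles nearest the present ones, or None.
- robot.capture(name): name is "scene" or "top"; returns a dict with "color" (400x640x3 uint8, red, green, blue), "K" (3x3 intrinsics, pixels), "R" (3x3) and "t" (3): a world point X has camera coordinates R X + t. Camera axes: x right, y down, z forward; pixel columns grow to the right and rows downward; lengths in m; the calibration is good to about 2 mm. A picture is of the moment at which its call begins. There is no depth.
A pose or a line that the arm cannot do raises robot.PlanningError and nothing moves.
- robot.sign_off(): hands the job in; it is judged then, once.
Readings, each from a call of its own:
- robot.current_t(): time.
- robot.current_joint_positions(): joint angles.
- robot.current_joint_vel(): joint speeds.
- robot.current_tau(): joint torques, N m.
- robot.current_position(): TCP position.
- robot.current_ee_rot(): TCP orientation.
- robot.current_ft_force(): force on the tool from outside, world axes, zero at the start.
- robot.current_ft_torque(): the same for the moment, N m.
- robot.current_finger_gap(): opening from 0.0 (shut) to 1.0 (fully open).
- robot.current_gripper_force(): force on a finger pad.
Only numpy, scipy, OpenCV 4.12 (cv2) and the standard library are available. Lean on these libraries where they do the work, as an engineer would, in place of code of your own. Each camera call takes 0.05 s, during which the arm holds its last target. There are 200 camera calls.

## Task

The washed clay reptile hide stands on the wooden turntable in front of the small disinfecting lamp. Turn the table by its upright dowels, without touching the hide, so that the doorway squarely faces the lamp for about a second, then its other three sides one after another, going round the hide clockwise as seen from above and giving each about a second. Leave it standing in the middle of the table with the fourth side facing the lamp, and do not shift or knock over the things around it.

Things in the scene. Friction and masses are not known exactly. Their poses are not given: they have to be found in the camera images.
- station: Grey lamp station fixed to the shelf. Origin on the shelf, on the turntable's vertical axis; its x axis points from there to the lamp: a round head 60 mm across, lens centre 75 mm high and 141 mm from the axis, looking back at it, joined to an upright column (22 x 36 mm, 175 mm high) 177 mm from the axis. A disc foot (radius 105 mm, 10 mm high) lies under the turntable.
- turntable (a joint): Angle of the round wooden turntable, rad, growing anticlockwise seen from above; it turns many times round with light friction. Disc radius 112 mm, top 30 mm above the shelf. Six upright dowels, 12 mm thick, tops 102 mm above the shelf, stand every 60 degrees on a circle of radius 98 mm: at joint value q dowel k is at angle q + k*60 degrees from the station's x axis.
- dowel0 (a point): Top centre of dowel 0 (98 mm from the turntable's axis, 102 mm above the shelf).
- hide: Loose hollow clay hide, a square box 84 x 84 mm and 58 mm high, standing on the turntable near its centre and turning with it. Origin at the centre of its underside; z up. One side (its -x side) has a doorway 40 mm wide and 38 mm high with a doorstep 40 mm wide that sticks out 18 mm, seen from above; the other three sides are blank.
- door (a point): First side: Point at the middle of the hide's doorway (-x) side face, 42 mm out from the hide's centre and 30 mm above its underside.
- side2 (a point): Second side, next to the doorway clockwise seen from above: Point at the middle of the hide's +y side face, 42 mm out from the hide's centre and 30 mm above its underside.
- side3 (a point): Third side, across from the doorway: Point at the middle of the hide's +x side face, 42 mm out from the hide's centre and 30 mm above its underside.
- side4 (a point): Fourth side: Point at the middle of the hide's -y side face, 42 mm out from the hide's centre and 30 mm above its underside.
- bottle: Bystander: white plastic bottle, radius 29 mm, 190 mm high, standing close beside the turntable. Origin at the centre of its underside.
- jar: Bystander: amber glass jar, radius 31 mm, 140 mm high, standing close beside the turntable. Origin at the centre of its underside.
- toothbrush: Bystander: blue toothbrush lying on the shelf beside the turntable, 188 mm long along its x axis, 17 mm high. Origin under its middle.
- clipper: Bystander: steel nail clipper lying flat, 58 mm long along x, 14 mm high. Origin under its middle.
- bowl_low: Bystander: blue glazed bowl, rim radius 65 mm, 50 mm high. Origin at the centre of its underside.
- bowl_up: Bystander: white glazed bowl stacked in the blue one, rim radius 52 mm, 45 mm high. Origin at the centre of its underside.
- slate: Bystander: grey slate basking tile lying flat, 160 x 110 x 12 mm. Origin at the centre of its underside.
- mug: Bystander: white mug, radius 40 mm, 90 mm high, handle at +y. Origin at the centre of its underside.
There are look-alikes about, which are no part of the job. Leave any turquoise or yellow look-alike of the hide alone.

How it is judged (in metres and radians):
On the way, in this order (a step that is already met when the one before it is completed fails the run):
1. the doorway squarely faces the lamp, still (x of door in the frame of station above 0.025 m and y of door in the frame of station between -0.01 and 0.01 m and velocity of joint turntable between -0.3 and 0.3 rad/s), for 0.8 s.
2. the second side squarely faces the lamp, still (x of side2 in the frame of station above 0.025 m and y of side2 in the frame of station between -0.01 and 0.01 m and velocity of joint turntable between -0.3 and 0.3 rad/s), for 0.8 s.
3. the third side (across from the doorway) squarely faces the lamp, still (x of side3 in the frame of station above 0.025 m and y of side3 in the frame of station between -0.01 and 0.01 m and velocity of joint turntable between -0.3 and 0.3 rad/s), for 0.8 s.
4. the fourth side squarely faces the lamp, still (x of side4 in the frame of station above 0.025 m and y of side4 in the frame of station between -0.01 and 0.01 m and velocity of joint turntable between -0.3 and 0.3 rad/s), for 0.8 s.
At the end, for the whole second after the job is handed in: The fourth side's middle lies within 10 mm of the line from the turntable's axis to the lamp (about 14 degrees) on the lamp's side, the table is at rest, and the hide stands upright on it within 15 mm of its centre (all of step 4 and angle between hide's own z axis and vertical below 0.05 rad and horizontal distance between hide and station below 0.015 m and height (world z) of hide between 0.025 and 0.035 m and linear speed of hide below 0.02 m/s); the robot touches nothing.
It fails at once if the robot touches the hide (contact force between any of the fingers, the arm and hide above 0.5 N).
It fails at once if the hide tips or leaves the middle of the turntable (angle between hide's own z axis and vertical above 0.2 rad or horizontal distance between hide and station above 0.025 m).
It fails at once if a bystander is shifted by more than 20 mm (distance of any of bottle, jar, toothbrush, clipper, bowl_low, bowl_up, slate, mug from where it was at the start of the episode above 0.02 m).
It fails at once if the bottle or the jar is knocked over (angle between any of bottle, jar's own z axis and vertical above 0.4 rad).
It also fails if it takes over 64 s, if anything falls off the work surface, if the arm or the gripper's body presses on something with over 40 N, if the wrist force passes 120 N, or if a joint passes its speed limit or range.

## Working session

There is one attempt and no reset: what is moved stays moved. The work goes in short steps, each a Python script; the robot and the scene stay as the last script left them, time stands still between calls to the robot, and variables do not carry over. Pictures are saved under pics/ and viewed, at most 10 in all, crops included, and the job is handed in when it is done.

```bash
ls; mkdir -p pics; python3 - <<'E'
from station import robot
import cv2,pickle
for n in("scene","top"):
    c=robot.capture(n);cv2.imwrite(f"pics/{n}0.png",c["color"][:,:,::-1]);pickle.dump(c,open(n+"0.pkl","wb"))
    print(n,c["K"].tolist(),c["R"].round(4).tolist(),c["t"].round(4).tolist())
print(robot.current_t(),robot.current_ee_rot().round(2).tolist() if hasattr(robot.current_ee_rot(),'round') else robot.current_ee_rot())
E
```

```text
pics
scene [[364.7981390371119, 0.0, 319.0995294479369], [0.0, 364.7981390371119, 200.27675989115136], [0.0, 0.0, 1.0]] [[-0.6514, 0.7587, -0.0052], [0.645, 0.5501, -0.5304], [-0.3995, -0.3489, -0.8477]] [0.3796, -0.2973, 1.4223]
top [[437.06527220298733, 0.0, 324.4076500693337], [0.0, 437.06527220298733, 196.2718320677316], [0.0, 0.0, 1.0]] [[0.0091, -1.0, -0.0019], [-0.9987, -0.009, -0.0507], [0.0507, 0.0023, -0.9987]] [-0.0051, 0.5465, 1.2002]
0.1 [[-0.97, 0.26, -0.0], [0.26, 0.97, -0.0], [-0.0, -0.0, -1.0]]
```

View pics/top0.png

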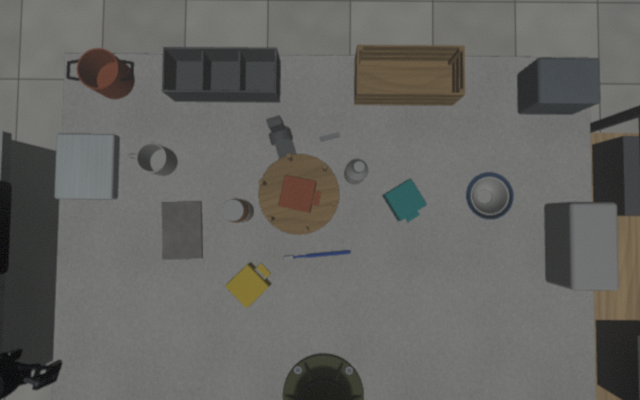

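View pics/scene0.png

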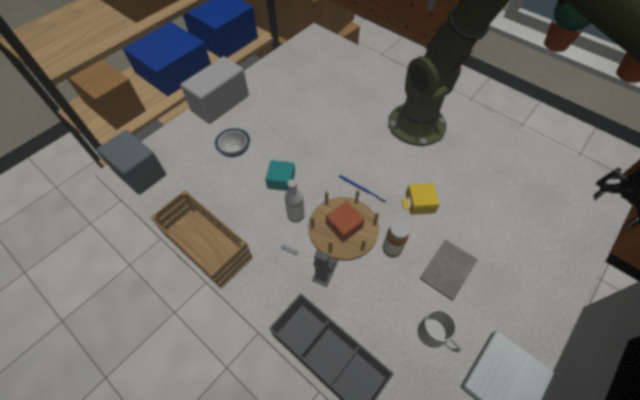

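The top view shows the terracotta hide on the turntable at (298,193), with its doorstep at about (317,199). The lamp is at (282,135), the bottle at (357,170), the jar at (240,210) and the toothbrush at (318,254). There are three hide-like boxes: red (298,193), turquoise (405,200) and yellow (248,285). Only the red one stands on the turntable, so it is the one meant. Next I'll measure and confirm in a crop.

```bash
cat > h.py <<'E'
import cv2,numpy as np
def ray(c,uv,z):
    R,t=np.array(c["R"]),np.array(c["t"]);C=-R.T@t
    d=R.T@np.linalg.inv(c["K"])@np.array([uv[0],uv[1],1.]);return C+d*(z-C[2])/d[2]
def proj(c,X):
    p=np.array(c["K"])@(np.array(c["R"])@X+c["t"]);return p[:2]/p[2]
def mask(c,lo,hi,box):
    h=cv2.cvtColor(c["color"],cv2.COLOR_RGB2HSV);m=cv2.inRange(h,lo,hi)
    o=np.zeros_like(m);x0,y0,x1,y1=box;o[y0:y1,x0:x1]=m[y0:y1,x0:x1];return o
def big(m):
    return max(cv2.findContours(m,cv2.RETR_EXTERNAL,cv2.CHAIN_APPROX_NONE)[0],key=cv2.contourArea)
def hide(c):
    m=mask(c,(0,130,60),(9,255,255),(250,145,350,240))
    k=cv2.morphologyEx(m,cv2.MORPH_OPEN,np.ones((17,17),np.uint8)) if 0 else m
    return m
E
python3 - <<'E'
import pickle
from h import *
c=pickle.load(open("top0.pkl","rb"))
hsv=cv2.cvtColor(c["color"],cv2.COLOR_RGB2HSV)
for n,p in dict(hide=(297,192),step=(317,199),wood=(299,225),dowel=(265,183),dowel2=(273,218),shelf=(330,280),lamp=(281,135)).items(): print(n,hsv[p[1],p[0]])
m=mask(c,(5,60,40),(25,255,255),(250,145,350,240))|mask(c,(0,60,40),(25,255,255),(250,145,350,240))
e=cv2.fitEllipse(cv2.convexHull(big(m)));print("disc",e,ray(c,e[0],.03))
crop=cv2.resize(c["color"][100:240,215:385],None,fx=4,fy=4,interpolation=cv2.INTER_CUBIC)
cv2.imwrite("pics/crop0.png",crop[:,:,::-1])
E
```

```text
hide [  8 130 100]
step [  8 130 100]
wood [ 18  90 102]
dowel [16 49 57]
dowel2 [15 62 58]
shelf [ 60   4 116]
lamp [75  7 72]
disc ((298.28912353515625, 193.66615295410156), (79.79296112060547, 80.28585052490234), 114.08280181884766) [0.55224509 0.07144619 0.03      ]
```

View pics/crop0.png

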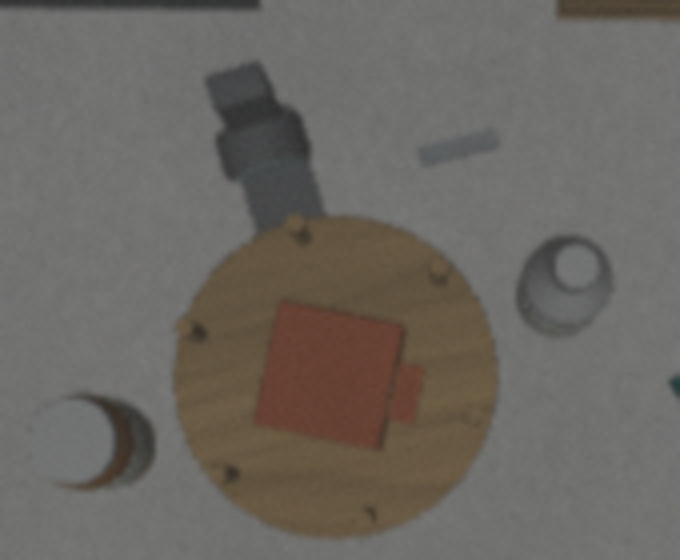

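The crop confirms the red hide is on the table, with its doorstep at crop (407,393) and top-face corners at (283,300), (404,323), (380,449) and (255,425). The dowel tops are near (298,226), (440,268), (474,412), (230,470) and (187,326). The lamp column top is at (240,85).

```bash
python3 - <<'E'
import pickle
from h import *
from station import robot
c=pickle.load(open("top0.pkl","rb"))
r=lambda p,z: ray(c,(p[0]/4+215-.375,p[1]/4+100-.375),z)
A=ray(c,(298.29,193.67),.03)
def pol(X): d=X-A; return np.round([np.hypot(*d[:2]),np.degrees(np.arctan2(d[1],d[0]))],3)
print("col",pol(r((240,85),.175)))
for p in [(298,226),(440,268),(474,412),(370,512),(230,470),(187,326)]: print("dowel",pol(r(p,.102)))
h=[r(p,.088) for p in [(283,300),(404,323),(380,449),(255,425)]]
print("hide off",np.mean(h,0)-A,"door dir",pol(A+(h[1]+h[2]-h[0]-h[3])/2), pol(A+(h[1]+h[0]-h[2]-h[3])/2))
print("step",pol(r((410,393),.04)))
print("jar",pol(r((78,442),.14)),"bottle",pol(r((578,267),.19)))
# IK over arc
for z in (.09,.2):
  for a in range(100,281,20):
    t=np.radians(a);P=A+[.098*np.cos(t),.098*np.sin(t),0];P[2]=z
    o=[]
    for s in(0,180):
        y=np.radians(a+90+s);Y=np.array([np.cos(y),np.sin(y),0]);Z=np.array([0,0,-1.]);R=np.c_[np.cross(Y,Z),Y,Z]
        q=robot.solve_ik(P,R);o.append(None if q is None else np.round(q).astype(int).tolist())
    print(z,a,o)
E
```

```text
col [ 0.176 16.726]
dowel [ 0.095 12.376]
dowel [  0.098 -47.125]
dowel [ 9.80000e-02 -1.05578e+02]
dowel [ 9.50000e-02 -1.62794e+02]
dowel [9.00000e-02 1.36347e+02]
dowel [ 0.095 73.205]
hide off [-0.00194633 -0.0008798   0.058     ] door dir [ 8.20000e-02 -1.00311e+02] [  0.084 -10.994]
step [ 5.30000e-02 -1.02531e+02]
jar [  0.16  107.707] bottle [  0.164 -69.561]
0.09 100 [[34, 32, -67, 104, 32, 66, 146], [-42, 16, 25, 107, -8, 59, -4]]
0.09 120 [[-73, 19, 62, 113, -20, 59, -153], [-42, 12, 24, 112, -6, 58, 15]]
0.09 140 [[-74, 13, 62, 117, -14, 58, -136], [-42, 8, 25, 116, -4, 57, 35]]
0.09 160 [[-74, 8, 61, 120, -8, 57, -118], [-42, 5, 27, 119, -3, 57, 57]]
0.09 180 [[-43, 3, 32, 121, -2, 56, -100], [-42, 3, 30, 121, -2, 56, 80]]
0.09 200 [[-44, 4, 38, 121, -3, 56, -75], [-41, 4, 34, 120, -2, 56, 105]]
0.09 220 [[-42, 6, 40, 119, -5, 57, -50], [-39, 6, 37, 119, -4, 57, 130]]
0.09 240 [[-41, 11, 43, 115, -9, 57, -24], [58, 21, -67, 112, 23, 61, 131]]
0.09 260 [[-40, 16, 45, 111, -13, 58, 1], [56, 27, -67, 108, 28, 64, 148]]
0.09 280 [[-38, 20, 44, 106, -16, 60, 23], [-50, 27, 61, 107, -27, 62, -148]]
0.2 100 [[40, 26, -75, 98, 26, 76, 150], [-43, 10, 26, 101, -4, 71, -6]]
0.2 120 [None, [-43, 5, 25, 105, -2, 70, 12]]
0.2 140 [[-78, 0, 60, 110, 0, 70, -148], [-43, 1, 25, 109, 0, 70, 32]]
0.2 160 [[32, 0, -47, 110, 0, 70, -126], [-43, -3, 27, 112, 1, 70, 53]]
0.2 180 [[-43, -5, 30, 114, 2, 70, -104], [-42, -5, 29, 114, 2, 70, 76]]
0.2 200 [[-45, -5, 36, 114, 3, 70, -80], [-42, -5, 33, 113, 3, 70, 100]]
0.2 220 [[-35, -2, 30, 112, 1, 70, -55], [-43, -3, 38, 112, 2, 70, 125]]
0.2 240 [[-35, 2, 34, 108, -1, 70, -30], [-41, 2, 41, 109, -1, 70, 150]]
0.2 260 [[-36, 7, 39, 104, -4, 70, -6], None]
0.2 280 [[-37, 12, 42, 100, -9, 71, 17], [-58, 21, 70, 100, -20, 73, -153]]
```

```bash
cat >> h.py <<'E'
A=np.array([.5522,.0714]);LAMP=16.7
def pose(a,z):
    t=np.radians(a);y=np.radians(192+.88*(a-192)+90)
    Y=np.array([np.cos(y),np.sin(y),0]);Z=np.array([0,0,-1.])
    return np.r_[A+.098*np.array([np.cos(t),np.sin(t)]),z],np.c_[np.cross(Y,Z),Y,Z]
def arc(robot,a0,a1,z=.09,vel=.07):
    n=int(np.ceil(abs(a1-a0)/24))
    for a in np.linspace(a0,a1,n+1)[1:]: robot.servo_line(*pose(a,z),vel=vel)
def grab(robot,a):
    robot.servo_line(*pose(a,.09),vel=.1); robot.gripper_to(.22)
def release(robot,a):
    robot.gripper_to(.45); robot.servo_line(*pose(a,.16),vel=.15)
def look(robot,name):
    c=robot.capture("top");im=c["color"][100:240,215:385]
    cv2.imwrite(f"pics/{name}.png",cv2.resize(im,None,fx=4,fy=4,interpolation=cv2.INTER_CUBIC)[:,:,::-1]);return c
E
python3 - <<'E'
from station import robot
from h import *
robot.gripper_to(.45)
robot.move_ptp(*pose(133.5,.24))
print(robot.current_t(),np.round(robot.current_joint_positions()))
robot.servo_line(*pose(133.5,.16)); 
c=look(robot,"pre");print(robot.current_t())
E
```

```text
2.7917 [ -58.   -0.   39.  105.    0.   75. -148.]
3.525
```

View pics/pre.png

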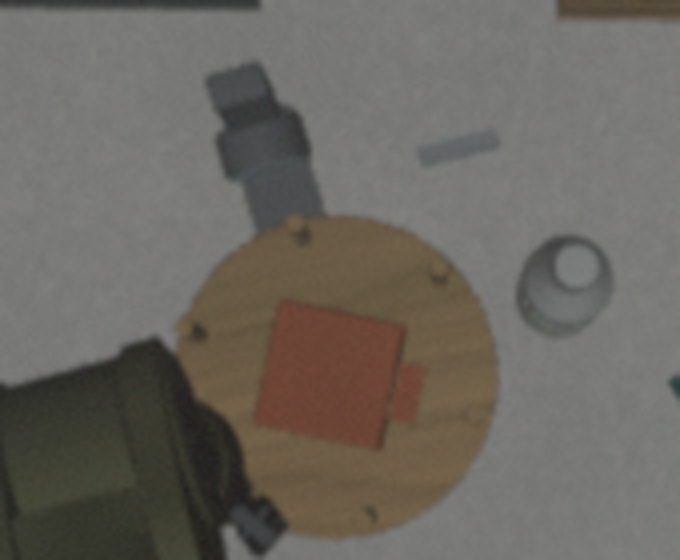

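The hide is unmoved. One finger shows at crop (258,525), beside the dowel at (230,470), as intended. Now I'll straddle the dowel and make the first stroke.

```bash
python3 - <<'E'
from station import robot
from h import *
a=133.5
hit=robot.servo_line(*pose(a,.09),vel=.1,threshold=8)
print("hit",hit,robot.current_position(),robot.current_t())
if not hit:
    robot.gripper_to(.22);print("gap",robot.current_finger_gap(),np.round(robot.current_ft_force(),1))
    arc(robot,a,a+117.4);print(robot.current_t(),np.round(robot.current_ft_force(),1),np.round(robot.current_joint_positions()))
    c=look(robot,"s1")
E
```

```text
hit False [0.4852629  0.14259156 0.09052645] 4.375
gap 0.21872225635342135 [ 0.6 -0.8  0.6]
8.2833 [-0.7 -0.   0.4] [-35.  12.  38. 113.  -9.  58. -19.]
```

View pics/s1.png

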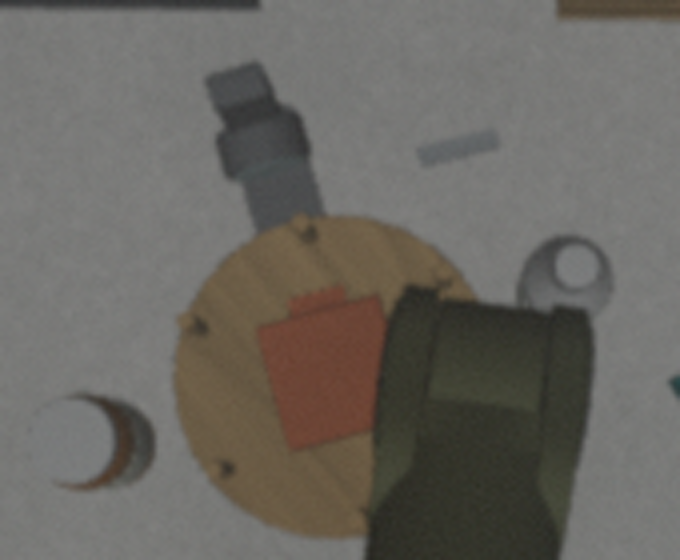

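After stroke 1 the doorstep is at crop (318,298) and points at the lamp. The hide's edges lie at about 15° against 16.7° for the lamp, the hide is centred, and the bottle and jar are untouched. I'll hold there, then make stroke 2.

```bash
python3 - <<'E'
from station import robot
from h import *
robot.dwell(1.1); release(robot,250.9)
robot.servo_line(*pose(190,.16),vel=.15); robot.servo_line(*pose(130,.16),vel=.15)
print(robot.current_t(),np.round(robot.current_joint_positions()))
hit=robot.servo_line(*pose(130,.09),vel=.1,threshold=8);print("hit",hit)
if not hit:
    robot.gripper_to(.22);print("gap",robot.current_finger_gap())
    arc(robot,130,222);print(robot.current_t(),np.round(robot.current_ft_force(),1))
    robot.dwell(1.1);release(robot,222);c=look(robot,"s2");print(robot.current_t())
E
```

```text
12.5583 [ -50.    5.   32.  110.   -3.   65. -149.]
hit False
gap 0.22336017201412298
16.5667 [-0.  -0.  -0.3]
18.6583
```

View pics/s2.png

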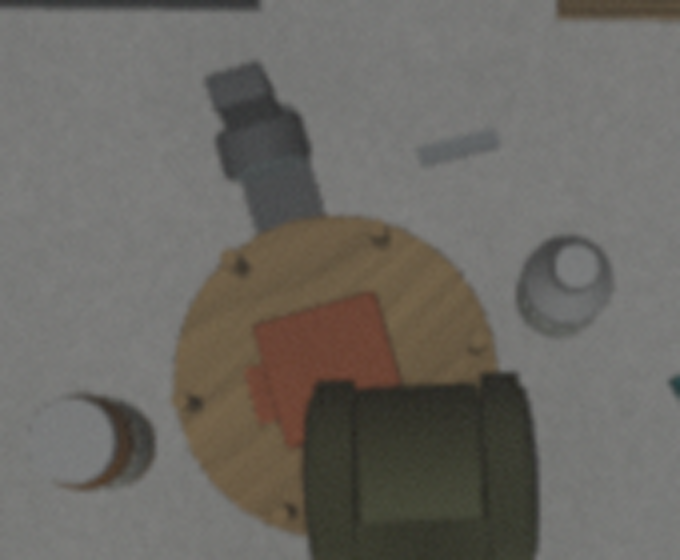

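The hide's top edge runs from (253,326) to (376,293), about 15°, and the doorstep is on the left at (258,393), so the second side faces the lamp. Strokes 3 and 4 follow.

```bash
python3 - <<'E'
from station import robot
from h import *
def stroke(a0,a1,via,name):
    for v in via: robot.servo_line(*pose(v,.16),vel=.15)
    hit=robot.servo_line(*pose(a0,.09),vel=.1,threshold=8)
    if hit: print("hit",a0); raise SystemExit
    robot.gripper_to(.22); arc(robot,a0,a1)
    robot.dwell(1.2); release(robot,a1); look(robot,name); print(a1,robot.current_t(),np.round(robot.current_ft_force(),1))
stroke(160,251.5,[160],"s3")
im=cv2.imread("pics/s3.png");m=cv2.inRange(cv2.cvtColor(im,cv2.COLOR_BGR2HSV),(0,110,60),(12,255,255));print(cv2.moments(m)["m00"]/255)
stroke(130.5,222.5,[190,130.5],"s4")
cv2.imwrite("pics/s34.png",cv2.resize(np.hstack([im,cv2.imread("pics/s4.png")]),(800,330)))
E
```

```text
251.5 25.9583 [-0.  -0.8 -0.8]
15370.0
222.5 34.3167 [ 0.3 -0.1 -1.2]
```

View pics/s34.png

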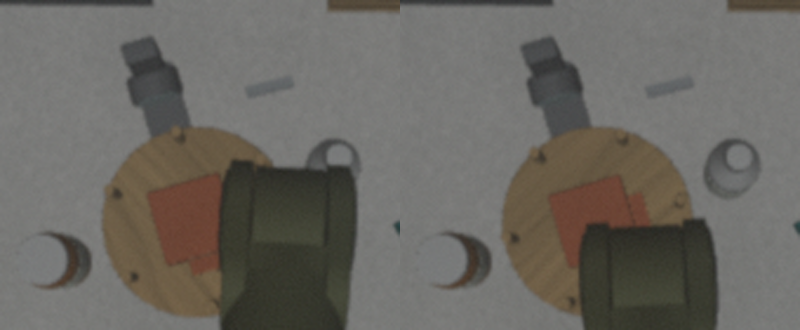

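In the left half the third side faces the lamp, with the doorstep at the bottom (205,265). In the right half the fourth side faces it, with the doorstep on the right (641,207) and the edge at about 15°. The hide is centred, the bottle and jar are in place, and the gripper is clear. I'll hand in.

```bash
python3 - <<'E'
from station import robot
from h import *
robot.servo_line(*pose(222.5,.22),vel=.1); robot.dwell(.5); print(robot.sign_off(),robot.current_t())
E
```

```text
the job is handed in; nothing more can be done
the job is handed in; nothing more can be done
```

I turned the table so the doorway and then the other three sides faced the lamp for about a second each, with the hide left centred and its fourth side to the lamp. I handed the job in at about 35 s of the 64 s; no verdict was returned.

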